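# Flip the tray status tags on the inspection bench

## Task

Set the status board for the measuring machine: with a fingertip, gently push over the hinged tags that are wrong, so that each tray heaped full of bushings has its tag lying green face up (leaning towards the robot), and each tray that is empty or holds only a few parts has its tag lying orange face up (leaning towards the tray). The tag in each lane belongs to the tray in the same lane. Do not pinch the tags, and leave the trays, gauges and everything else standing where they are.

Things in the scene. Friction and masses are not known exactly. Their poses are not given: they have to be found in the camera images.
- tag_a (a joint): swing of one hinged tag, rad: 0 upright; -1.05 = on its stop leaning to the robot (board -x), GREEN face up; +1.05 = on its stop leaning to its tray, ORANGE up. Swings almost freely and, let go, falls to the side it leans to. A level push into the leaning free edge may jam: from its outer, lower side carry the edge up and over along its arc, past upright, and let it fall
- tag_a_hinge (a point): middle of this tag's fixed hinge pin, 60 mm above the bench; x points level to its tray, y along the pin, z up. The tag: plate 50 mm wide (y), 5 thick, 30 g, from 6 to 60 mm off the pin, free edge white. The grey stand is 64 (x) by 68 (y) mm; its two cheeks, outside the tag, reach 10 mm above the pin within 25 mm of it in x. Tags are 100 mm apart
- tag_a_slot (a point): on the board in the same lane, 160 mm from the hinge along its x axis: the nominal centre of the tray that this tag belongs to (the tray stands within about 10 mm of it)
- tag_b (a joint): swing of one hinged tag, rad: 0 upright; -1.05 = on its stop leaning to the robot (board -x), GREEN face up; +1.05 = on its stop leaning to its tray, ORANGE up. Swings almost freely and, let go, falls to the side it leans to. A level push into the leaning free edge may jam: from its outer, lower side carry the edge up and over along its arc, past upright, and let it fall
- tag_b_hinge (a point): middle of this tag's fixed hinge pin, 60 mm above the bench; x points level to its tray, y along the pin, z up. The tag: plate 50 mm wide (y), 5 thick, 30 g, from 6 to 60 mm off the pin, free edge white. The grey stand is 64 (x) by 68 (y) mm; its two cheeks, outside the tag, reach 10 mm above the pin within 25 mm of it in x. Tags are 100 mm apart
- tag_b_slot (a point): on the board in the same lane, 160 mm from the hinge along its x axis: the nominal centre of the tray that this tag belongs to (the tray stands within about 10 mm of it)
- tag_c (a joint): swing of one hinged tag, rad: 0 upright; -1.05 = on its stop leaning to the robot (board -x), GREEN face up; +1.05 = on its stop leaning to its tray, ORANGE up. Swings almost freely and, let go, falls to the side it leans to. A level push into the leaning free edge may jam: from its outer, lower side carry the edge up and over along its arc, past upright, and let it fall
- tag_c_hinge (a point): middle of this tag's fixed hinge pin, 60 mm above the bench; x points level to its tray, y along the pin, z up. The tag: plate 50 mm wide (y), 5 thick, 30 g, from 6 to 60 mm off the pin, free edge white. The grey stand is 64 (x) by 68 (y) mm; its two cheeks, outside the tag, reach 10 mm above the pin within 25 mm of it in x. Tags are 100 mm apart
- tag_c_slot (a point): on the board in the same lane, 160 mm from the hinge along its x axis: the nominal centre of the tray that this tag belongs to (the tray stands within about 10 mm of it)
- tag_d (a joint): swing of one hinged tag, rad: 0 upright; -1.05 = on its stop leaning to the robot (board -x), GREEN face up; +1.05 = on its stop leaning to its tray, ORANGE up. Swings almost freely and, let go, falls to the side it leans to. A level push into the leaning free edge may jam: from its outer, lower side carry the edge up and over along its arc, past upright, and let it fall
- tag_d_hinge (a point): middle of this tag's fixed hinge pin, 60 mm above the bench; x points level to its tray, y along the pin, z up. The tag: plate 50 mm wide (y), 5 thick, 30 g, from 6 to 60 mm off the pin, free edge white. The grey stand is 64 (x) by 68 (y) mm; its two cheeks, outside the tag, reach 10 mm above the pin within 25 mm of it in x. Tags are 100 mm apart
- tag_d_slot (a point): on the board in the same lane, 160 mm from the hinge along its x axis: the nominal centre of the tray that this tag belongs to (the tray stands within about 10 mm of it)
- tray_full_1: grey open tray, 110 mm (x) by 84 mm (y), 42 mm tall, wall 4 mm, loose on the board; origin at the centre of its underside. FULL: heaped with brass bushings to just above the rim
- tray_full_2: grey open tray, 110 mm (x) by 84 mm (y), 42 mm tall, wall 4 mm, loose on the board; origin at the centre of its underside. FULL: heaped with brass bushings to just above the rim
- tray_low: grey open tray, 110 mm (x) by 84 mm (y), 42 mm tall, wall 4 mm, loose on the board; origin at the centre of its underside. NOT full: only three brass bushings on its floor
- tray_empty: grey open tray, 110 mm (x) by 84 mm (y), 42 mm tall, wall 4 mm, loose on the board; origin at the centre of its underside. NOT full: empty
- board: white fixed base board, 300 mm (x) by 430 mm (y), 10 mm thick, with four lanes 100 mm wide; in each lane a tag on the robot's side and a tray on the far side, their centres 160 mm apart; origin at the centre of its underside, x towards the trays
- plug_gauge: steel plug gauge standing upright on the board between tags and trays, 20 mm diameter, 55 mm tall; origin at its foot
- ring_gauge: dark steel ring gauge lying flat on the board between tags and trays, 28 mm outside, 16 mm tall; origin at its underside
- cleaner: clear bottle with a paper label, 48 mm diameter, 110 mm tall, on the bench; origin at its foot
- jar: glass jar with blue cap, 60 mm diameter, 60 mm tall, on the bench; origin at its foot
- caliper: sliding caliper lying on the bench, about 175 mm long, 13 mm high; origin at its underside
- pen_cup: empty white cup, 70 mm diameter, 85 mm tall, on the bench; origin at its foot
- loupe: standing magnifier, 38 mm diameter, 40 mm tall, on the bench; origin at its foot
There are look-alikes about, which are no part of the job. Leave any turquoise look-alike of the tray_full_2 alone. What is shaped like the tray_full_1 but red is not meant.

How it is judged:
By the outcome, as a careful person would: the job done as asked, in the order asked, and still so for the second after the job is handed in, with the robot touching nothing.
It also fails if it takes over 56 s, if anything falls off the work surface, if the arm or the gripper's body presses on something with over 40 N, if the wrist force passes 120 N, or if a joint passes its speed limit or range.

## Robot

A 7-joint arm with a two-finger parallel gripper is mounted at the origin on the work surface. World frame = base frame: x ahead of the robot, y to its left, z up, the work surface at z = 0. Lengths are in m, angles in rad, forces in N, time in s.
With the tool pointing down it reaches from about 0.425 to 0.825 m from the base axis. Payload 3.6 kg.
Tool frame: the origin (TCP) lies midway between the tips of the shut fingers; the grasp point (between the pads) lies 19 mm behind it; z points along the fingers, y is the direction in which the jaws open and shut (so a half turn about z gives the same grasp; the last joint's range is limited). The gripper opens to 93 mm and grips with 3 to 60 N. Pads are 15 mm wide; open, the fingers measure 128 mm over their backs; the gripper's body (75 mm by 188 mm) begins 65 mm behind the grasp point.
Start: joints at [1.222, 0.615, -0.013, 1.423, 0.008, 1.103, -0.04], TCP at [0.206, -0.616, 0.219] pointing down, gripper open.
Joint ranges: [-3.12, 3.12], [-0.3, 2.06], [-1.34, 1.32], [0.26, 2.42], [-1.36, 4.5], [0.01, 1.98], [-2.84, 2.84]. Speed limits (rad/s): [2.79, 2.79, 3.14, 3.14, 3.14, 3.14, 3.14].

## Interface

Orientations are given as a unit quaternion [x, y, z, w].
In Python, from station import ctrl gives the robot as it stands.
- The arm moves only by the tool send_rows, never from a script. Its argument "steps" is a list of rows, each a list of 2 entries, a list of its own where there are three numbers: the shift along the tool's x, y, z in m, then the turn about the tool's z in degrees. A call has 1 to 5 rows; each row shifts and turns the commanded pose from where the row before left it, along the tool's axes as they then stand; what a row does not reach is not made up. A row lasts 1/10 s, in which the tool goes at most 50 mm and 8.59 degrees, less where a joint would pass 70% of its speed; a pose out of reach is approached as far as the arm can. A call with a gripper value outside its range is refused whole. "claw" is the finger opening in m, from 0 to 0.093, set as the call begins (left out, the last holds). The fingers move at their own pace and stop on an object; "newtons" is the grip in N (left out, the last holds). Time passes only in rows, so rows that do not move let the fingers close. It gives the time, the measured TCP pose, the force and the opening at its end, in the units of the state.
- ctrl.observe(): the state, without advancing time (a new reading comes with each control period).
- ctrl.camera(name): name is "scene" or "top" or "wrist"; returns a dict with "image" (400x640x3 uint8, red, green, blue), "fov_y" (degrees; the focal length in pixels is half the picture's height over the tangent of half this angle, whatever the lens; pixels are square), "cx", "cy" (the principal point, pixels), "cam_to_world" (4x4, takes a point from camera to world coordinates). Camera axes: x right, y down, z forward; pixel columns grow to the right and rows downward; lengths in m; the calibration is good to about 2 mm. A picture is of the moment at which its call begins. There is no depth.
- ctrl.finish_job(): hands the job in, once; it reports no verdict.
Trained networks look in a picture, given as the dict that the camera call returned (one of the last four; its "shot" number tells which), for a name from the list of things; names that differ only in an ending like _2 or _b are one class to them, and where a whole thing is asked for, a point or a joint stands for the part that bears it (a point fixed in the world has none). Each returns a list of dicts, best first, with "confidence" (0 to 1); they miss things now and then, are a little off and sometimes report something else, mostly with a low value. They report only what shows in the picture. A call takes as long as a camera call. They do not tell look-alikes from the thing itself.
- ctrl.recognise(query, picture): "location" ([column, row] in pixels, amid what is visible of it).
- ctrl.mark_of(query, picture): "location" ([column, row] in pixels: a listed point, or the origin of a listed thing).
The state is a dict: "clock": time; "joint_pos": joint angles; "qd": joint speeds; "tau": joint torques, N m; "position": TCP position; "eef_rot": TCP orientation; "force": force on the tool from outside, world axes, zero at the start; "torque": the same for the moment, N m; "width": finger opening in m.
Only numpy, scipy, OpenCV 4.12 (cv2) and the standard library are available. Lean on these libraries where they do the work, as an engineer would, in place of code of your own. Each camera call takes 0.05 s, during which the arm holds its last target.

## Working session

There is one attempt and no reset: what is moved stays moved. The work goes in short steps, Python scripts to look and compute and a tool call to move; the robot and the scene stay as the last step left them, time stands still between calls to the robot, and variables do not carry over. Pictures are saved under pics/ and viewed, and the job is handed in when it is done.

Besides the shell and the picture viewer there is one more tool, called after "Emit:" in YAML: its name, and indented under it one key for each argument. send_rows: Moves the arm, as the interface text tells. Its arguments: {"type":"object","properties":{"steps":{"type":"array","items":{"type":"array"}},"claw":{"type":"number"},"newtons":{"type":"number"}},"required":["steps"]}

```bash
ls; mkdir -p pics; cat > h.py <<'E'
import numpy as np, cv2
from station import ctrl
def save(p,n): cv2.imwrite('pics/'+n, cv2.cvtColor(p['image'],cv2.COLOR_RGB2BGR))
def ray(p,uv):
    f=200/np.tan(np.radians(p['fov_y'])/2); T=np.array(p['cam_to_world'])
    d=T[:3,:3]@np.array([(uv[0]-p['cx'])/f,(uv[1]-p['cy'])/f,1]); return T[:3,3],d
def at(p,uv,z):
    o,d=ray(p,uv); return o+d*(z-o[2])/d[2]
def proj(p,X):
    f=200/np.tan(np.radians(p['fov_y'])/2); T=np.array(p['cam_to_world'])
    c=T[:3,:3].T@(np.array(X)-T[:3,3]); return [p['cx']+f*c[0]/c[2],p['cy']+f*c[1]/c[2]]
E
python3 - <<'E'
from h import *
for n in ['scene','top']:
    p=ctrl.camera(n); save(p,n+'1.png')
    for q,z in [('tag_a_hinge',.06),('tag_a_slot',.01),('tray_full_1',.01),('tray_low',.01),('tray_empty',.01),('board',0),('plug_gauge',.01),('ring_gauge',.01),('cleaner',0),('pen_cup',0)]:
        for r in ctrl.mark_of(q,p): print(n,q,np.round(r['location']),round(r['confidence'],2),np.round(at(p,r['location'],z),3))
print(ctrl.observe())
E
```

```text
pics
scene tag_a_hinge [371. 162.] 0.76 [0.558 0.21  0.06 ]
scene tray_full_1 [303. 151.] 0.73 [0.362 0.126 0.01 ]
scene tray_full_1 [325. 270.] 0.71 [ 0.696 -0.101  0.01 ]
scene tray_full_1 [383. 224.] 0.69 [0.704 0.108 0.01 ]
scene tray_full_1 [226. 257.] 0.65 [ 0.491 -0.26   0.01 ]
scene tray_low [358. 244.] 0.93 [0.701 0.013 0.01 ]
scene tray_low [383. 224.] 0.51 [0.706 0.108 0.01 ]
scene tray_low [221. 342.] 0.41 [ 0.659 -0.401  0.01 ]
scene tray_empty [405. 206.] 0.97 [0.708 0.196 0.01 ]
scene board [350. 220.] 0.59 [0.63  0.057 0.   ]
scene plug_gauge [349. 218.] 0.57 [0.629 0.055 0.01 ]
scene ring_gauge [394. 125.] 0.72 [0.484 0.409 0.01 ]
scene ring_gauge [377. 202.] 0.44 [0.645 0.15  0.01 ]
scene ring_gauge [160. 323.] 0.33 [ 0.524 -0.479  0.01 ]
scene cleaner [432. 145.] 0.61 [0.615 0.438 0.   ]
scene pen_cup [222. 341.] 0.73 [ 0.656 -0.398  0.   ]
top tag_a_hinge [247. 203.] 0.84 [0.548 0.21  0.06 ]
top tag_a_slot [310. 201.] 0.24 [0.557 0.015 0.01 ]
top tray_full_1 [344. 157.] 0.94 [ 0.701 -0.097  0.01 ]
top tray_full_1 [273. 260.] 0.83 [0.369 0.135 0.01 ]
top tray_full_
[... 630 characters left out ...]
.706 0.097 0.   ]
{'clock': 1.1, 'joint_pos': array([ 1.22150015,  0.61489052, -0.01260949,  1.42338217,  0.00811313,
        1.10339681, -0.04039029]), 'qd': array([ 0.00071403,  0.00050804, -0.00041565, -0.00078556, -0.00016051,
       -0.00167413, -0.00044988]), 'tau': array([ 1.50710835e-04, -4.58839273e+01,  2.08802037e-01, -1.66036767e+01,
       -6.11388730e-02,  1.32126437e-02,  3.30775970e-05]), 'position': array([ 0.20621102, -0.61640239,  0.21865228]), 'eef_rot': array([ 9.86998311e-01,  1.60730625e-01,  1.26111115e-05, -1.58629469e-05]), 'force': array([-0.16165817, -0.89620606,  0.115643  ]), 'torque': array([-0.01488991, -0.01232671,  0.00157196]), 'width': 0.09312692545903674}
```

```bash
python3 - <<'E'
import cv2
a=cv2.imread('pics/top1.png'); b=cv2.imread('pics/scene1.png')
cv2.imwrite('pics/topc.png',cv2.resize(a[125:285,220:420],None,fx=4,fy=3.75,interpolation=2)[:600])
cv2.imwrite('pics/scenec.png',cv2.resize(b[120:320,200:460],None,fx=3,fy=3,interpolation=2))
E
```

```text
(no output)
```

View pics/top1.png

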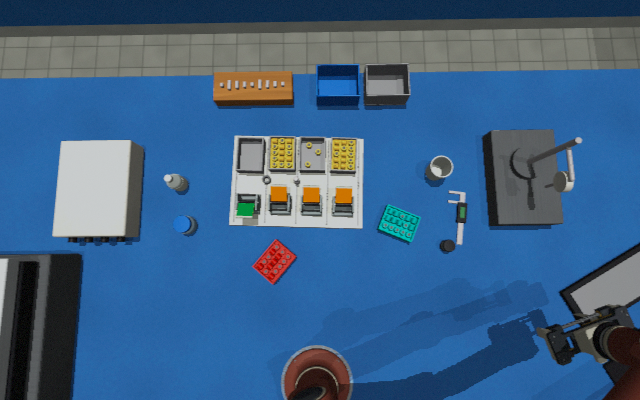

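View pics/topc.png

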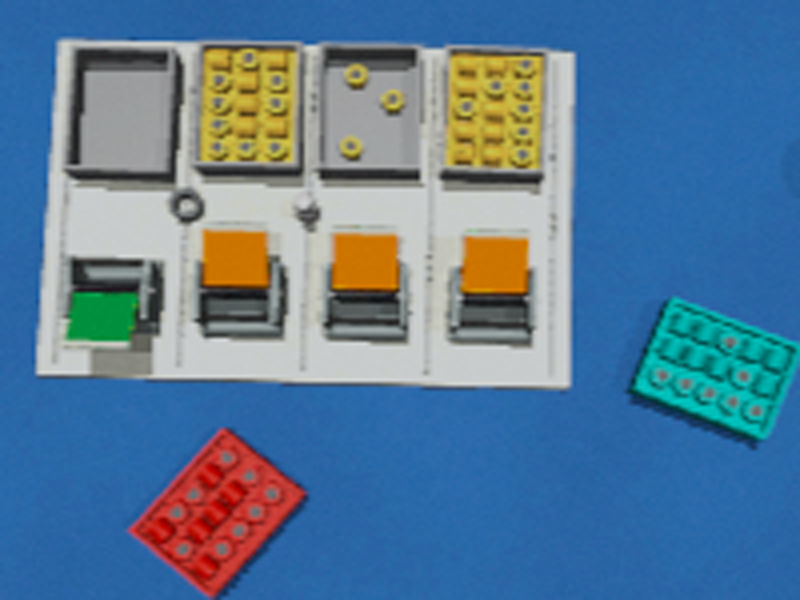

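View pics/scenec.png

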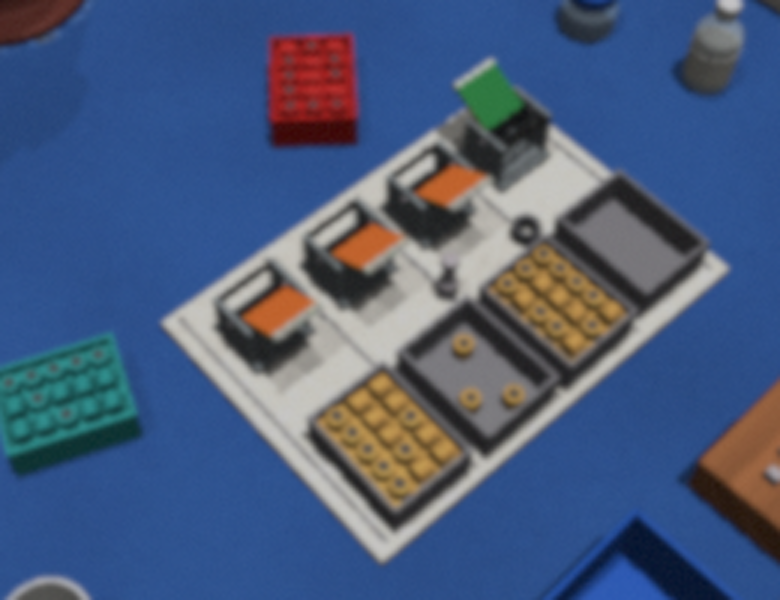

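View pics/scene1.png

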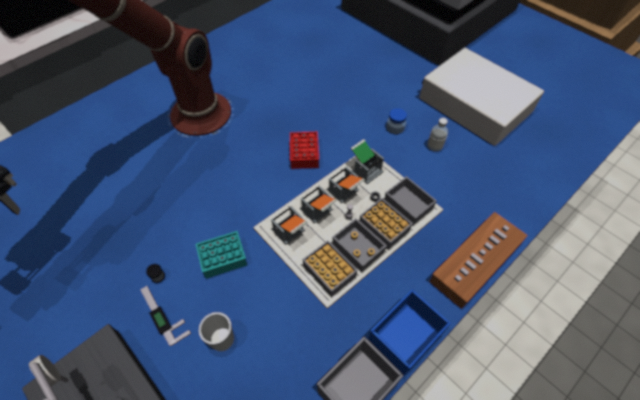

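Left to right in the top view there are four lanes.

| Lane | Tray px | Tray | Tag px | Tag now | Action |
|---|---|---|---|---|---|
| 1 | (252,156) | empty | (246,210) | green | flip to orange |
| 2 | (281,156) | full | (279,194) | orange | flip to green |
| 3 | (313,154) | three parts | (311,194) | orange | none, already right |
| 4 | (344,157) | full | (343,197) | orange | flip to green |

The red tray at (273,260) and the turquoise one at (400,224) are look-alikes off the board. Next I'll measure the tags.

```bash
cat >> h.py <<'E'
def blobs(p,hint):
    h=cv2.cvtColor(p['image'],cv2.COLOR_RGB2HSV)
    out=[]
    for col,lo,hi in [('O',(8,200,120),(19,255,255)),('G',(50,150,60),(75,255,255))]:
        m=cv2.inRange(h,lo,hi); n,l,s,c=cv2.connectedComponentsWithStats(m)
        for i in range(1,n):
            if s[i,4]>hint: out.append((col,s[i,4],c[i]))
    return out
E
python3 - <<'E'
from h import *
for n in ['scene','top']:
    p=ctrl.camera(n)
    for c,a,u in blobs(p,60): print(n,c,a,u.round(1),at(p,u,.0787).round(4))
    if n=='top':
        for uv in [(235,136),(363,139.5),(362,228),(229.5,225)]: print(at(p,uv,.01).round(4))
E
```

```text
scene G 189 [363.5 152.3] [0.5309 0.2075 0.0787]
top O 217 [278.3 193.6] [0.5718 0.1097 0.0787]
top O 218 [311.1 194.6] [0.5673 0.0092 0.0787]
top O 217 [343.6 195.5] [ 0.5631 -0.0904  0.0787]
top G 204 [245.2 208.8] [0.5264 0.2109 0.0787]
[0.7793 0.2635 0.01  ]
[ 0.7606 -0.1631  0.01  ]
[ 0.467  -0.1511  0.01  ]
[0.4825 0.2752 0.01  ]
```

Emit:
send_rows:
  steps:
    - [[0,0,0],7]
    - [[0,0,0],7]
    - [[0,0,0],7]
    - [[0.022,-0.032,0],0]
    - [[0.022,-0.032,0],0]
  claw: 0
  newtons: 20

```text
clock: 1.7
position: [0.2524, -0.5544, 0.2184]
eef_rot: [1.0, -0.023, -0.0, 0.0]
force: [1.5, -0.3, -0.3]
width: 0.0577
```

Emit:
send_rows:
  steps:
    - [[0.022,-0.032,0],0]
    - [[0.022,-0.032,0],0]
    - [[0.022,-0.032,0],0]
    - [[0.022,-0.032,0],0]
    - [[0.022,-0.032,0],0]

```text
clock: 2.2
position: [0.3708, -0.3981, 0.2189]
eef_rot: [1.0, -0.022, 0.0, 0.0]
force: [-0.1, 0.1, 0.3]
width: 0.0177
```

Emit:
send_rows:
  steps:
    - [[0.022,-0.032,0],0]
    - [[0.022,-0.032,0],0]
    - [[0.022,-0.032,0],0]
    - [[0.022,-0.032,0],0]
    - [[0.022,-0.032,0],0]

```text
clock: 2.7
position: [0.4877, -0.243, 0.219]
eef_rot: [1.0, -0.022, 0.0, 0.0]
force: [0.1, -0.8, -0.3]
width: 0.0005
```

Emit:
send_rows:
  steps:
    - [[0.022,-0.032,0],0]
    - [[0.022,-0.032,0],0]
    - [[0.022,-0.032,0],0]
    - [[0.022,-0.032,0],0]
    - [[0,0,0],0]

```text
clock: 3.2
position: [0.5837, -0.1122, 0.2185]
eef_rot: [1.0, -0.016, 0.001, -0.003]
force: [-0.6, 0.7, 0.3]
width: 0.0002
```

```bash
python3 - <<'E'
from h import *
print(ctrl.observe()['position'])
p=ctrl.camera('wrist'); save(p,'w1.png'); print(np.round(p['cam_to_world'],3))
for c,a,u in blobs(p,60): print(c,a,u.round(1),at(p,u,.0787).round(4))
for q,z in [('tag_a_hinge',.06),('tag_a_slot',.01)]:
        for r in ctrl.mark_of(q,p): print(q,np.round(r['location']),round(r['confidence'],2),np.round(at(p,r['location'],z),4))
E
```

```text
[ 0.58367364 -0.1122491   0.21845466]
[[-0.033 -0.961 -0.276  0.66 ]
 [-0.999  0.03   0.015 -0.116]
 [-0.006  0.276 -0.961  0.384]
 [ 0.     0.     0.     1.   ]]
O 1281 [112.6 204.8] [0.5732 0.1063 0.0787]
O 1135 [205.9 206.3] [0.5685 0.007  0.0787]
G 127 [598.1 220.1] [ 0.5402 -0.4112  0.0787]
G 1618 [ 31.7 244.2] [0.5305 0.2064 0.0787]
tag_a_hinge [ 41. 220.] 0.95 [0.5519 0.2064 0.06  ]
```

View pics/w1.png

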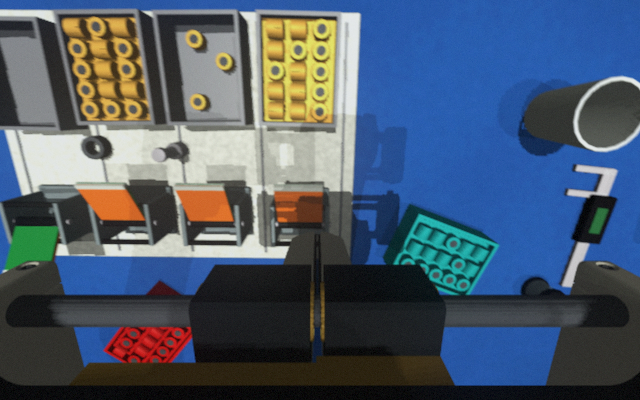

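Emit:
send_rows:
  steps:
    - [[0,0,0],0]
    - [[0,0,0],0]
    - [[0,0,0],0]

```text
clock: 3.65
position: [0.5798, -0.1215, 0.2189]
eef_rot: [1.0, -0.023, 0.0, 0.0]
force: [-0.5, 0.5, 0.4]
width: 0.0005
```

```bash
python3 - <<'E'
from h import *
s=ctrl.observe(); print(s['position'],s['joint_pos'],s['eef_rot'],s['force'])
x=np.array([.999,-.0436]);y=np.array([.0436,.999])
ps=[ctrl.camera(n) for n in ('wrist','top')]
for p in ps:
  for c,a,u in blobs(p,100): print(c,a,u.round(1),at(p,u,.0774).round(4))
  for r in ctrl.mark_of('tag_a_hinge',p): print('hinge',np.round(r['location']),round(r['confidence'],2),np.round(at(p,r['location'],.06),4))
E
```

```text
[ 0.57976557 -0.12146342  0.21887647] [ 0.15268143  0.52286284  0.02667242  1.59938292 -0.0152533   1.01944357
 -1.4327103 ] [ 9.99738994e-01 -2.28454517e-02  2.91635839e-05  1.68986564e-04] [-0.51215728  0.51470225  0.36573959]
O 1307 [101.6 203.8] [0.5733 0.1082 0.0774]
O 993 [194.7 204.8] [0.5677 0.0093 0.0774]
G 1675 [ 21.7 245.1] [0.53   0.2085 0.0774]
hinge [ 30. 220.] 0.9 [0.5525 0.2086 0.06  ]
hinge [115. 219.] 0.59 [0.5494 0.1112 0.06  ]
hinge [29. 81.] 0.58 [0.6998 0.1625 0.06  ]
hinge [119.  76.] 0.49 [0.6999 0.0717 0.06  ]
O 219 [278.4 193.6] [0.5721 0.1096 0.0774]
O 218 [311.1 194.6] [0.5675 0.0093 0.0774]
O 132 [340.7 195.1] [ 0.5646 -0.0818  0.0774]
G 204 [245.2 208.8] [0.5266 0.2112 0.0774]
hinge [248. 205.] 0.84 [0.5396 0.2062 0.06  ]
```

Emit:
send_rows:
  steps:
    - [[0.027,-0.029,0],0]
    - [[0,0,0.04],0]
    - [[0,0,0.04],0]
    - [[0,0,0.04],0]
    - [[0,0,0],0]

```text
clock: 4.35
position: [0.6039, -0.0917, 0.0932]
eef_rot: [1.0, -0.022, -0.006, -0.001]
force: [-0.3, 0.8, -0.7]
width: 0.0004
```

Emit:
send_rows:
  steps:
    - [[0,0,0.02],0]
    - [[0,0,0.013],0]
    - [[0,0,0],0]
    - [[0,0,0],0]

```text
clock: 4.75
position: [0.6092, -0.0926, 0.0669]
eef_rot: [1.0, -0.022, 0.001, 0.0]
force: [0.8, -0.2, -0.7]
width: 0.0004
```

```bash
python3 - <<'E'
from h import *
s=ctrl.observe(); print(s['position'],s['force'])
p=ctrl.camera('scene'); save(p,'s2.png'); im=cv2.imread('pics/s2.png'); cv2.imwrite('pics/s2c.png',cv2.resize(im[150:310,240:440],None,fx=4,fy=3.75,interpolation=2))
p=ctrl.camera('wrist'); save(p,'w2.png')
E
```

```text
[ 0.60923313 -0.09260873  0.06686043] [ 0.75307861 -0.21021451 -0.71298419]
```

View pics/s2c.png

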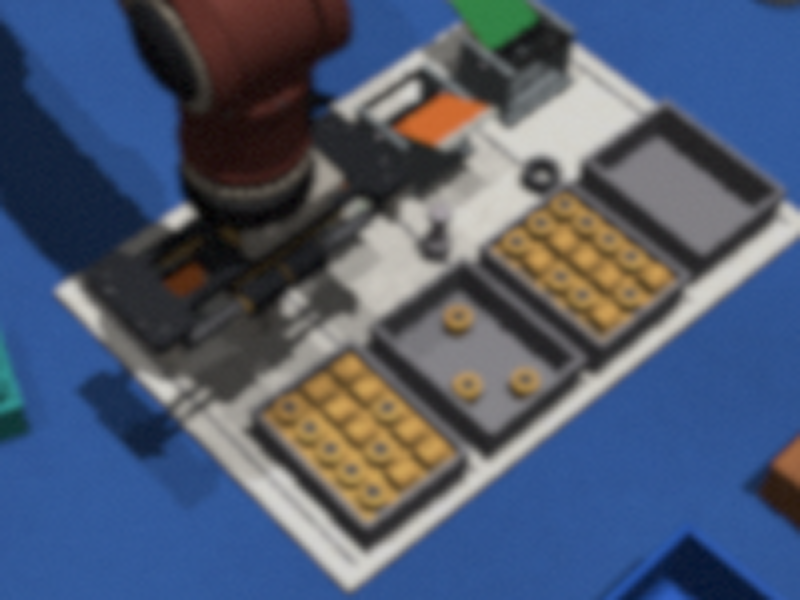

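View pics/w2.png

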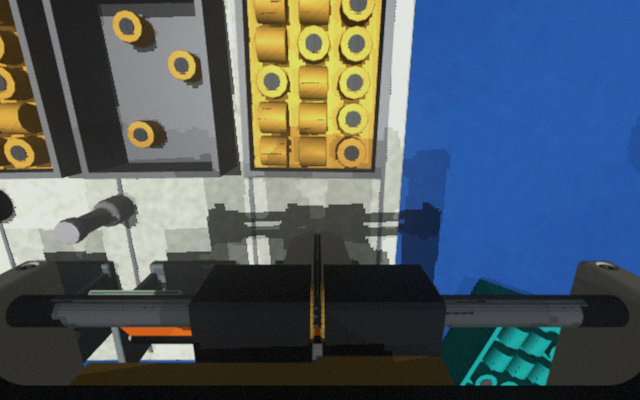

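Emit:
send_rows:
  steps:
    - [[-0.006,0,0],0]
    - [[-0.003,0,-0.005],0]
    - [[-0.003,0,-0.005],0]
    - [[-0.003,0,-0.005],0]
    - [[-0.003,0,-0.005],0]

```text
clock: 5.35
position: [0.5902, -0.0917, 0.0864]
eef_rot: [1.0, -0.022, 0.0, -0.0]
force: [-0.8, 0.1, -0.4]
width: 0.0008
```

Emit:
send_rows:
  steps:
    - [[-0.004,0,-0.0045],0]
    - [[-0.004,0,-0.0045],0]
    - [[-0.0045,0,-0.003],0]
    - [[-0.0045,0,-0.003],0]
    - [[0,0,0],0]

```text
clock: 5.85
position: [0.5729, -0.091, 0.1011]
eef_rot: [1.0, -0.022, -0.0, 0.0]
force: [0.7, -0.2, 0.9]
width: 0.0003
```

Emit:
send_rows:
  steps:
    - [[-0.005,0,-0.0015],0]
    - [[-0.005,0,-0.0015],0]
    - [[-0.005,0,-0.001],0]
    - [[-0.005,0,-0.001],0]
    - [[-0.005,0,0],0]

```text
clock: 6.35
position: [0.5481, -0.0898, 0.1058]
eef_rot: [1.0, -0.022, 0.0, -0.0]
force: [0.1, 0.3, -0.2]
width: 0.0005
```

Emit:
send_rows:
  steps:
    - [[-0.005,0,0],0]
    - [[-0.005,0,0],0]
    - [[-0.005,0,0],0]
    - [[0,0,0],0]
    - [[0,0,0],0]

```text
clock: 6.85
position: [0.5336, -0.0892, 0.1057]
eef_rot: [1.0, -0.022, 0.0, -0.0]
force: [0.6, 0.3, -0.1]
width: 0.0005
```

```bash
python3 - <<'E'
from h import *
s=ctrl.observe(); print(s['position'],s['force'])
p=ctrl.camera('scene'); save(p,'s3.png'); im=cv2.imread('pics/s3.png'); cv2.imwrite('pics/s3c.png',cv2.resize(im[150:310,240:440],None,fx=4,fy=3.75,interpolation=2))
E
```

```text
[ 0.53359589 -0.08917664  0.10572947] [ 0.58671874  0.28729505 -0.13608454]
```

View pics/s3c.png

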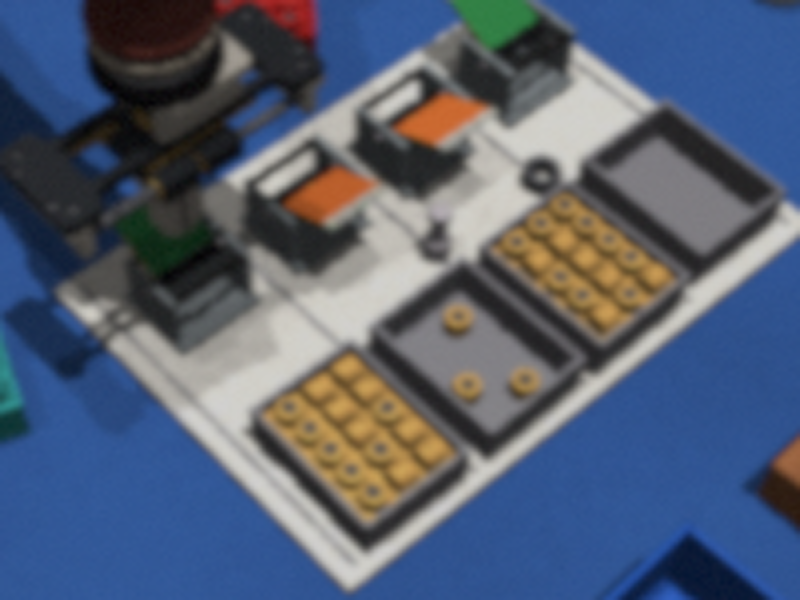

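Lane 4's tag now shows green (crop px (165,240)). Next is lane 2.

Emit:
send_rows:
  steps:
    - [[0,0,-0.03],0]
    - [[0,0,-0.03],0]
    - [[0.015,-0.039,0],0]
    - [[0.015,-0.04,0],0]
    - [[0.015,-0.04,0],0]

```text
clock: 7.4
position: [0.5846, 0.0288, 0.1662]
eef_rot: [1.0, -0.022, 0.001, -0.0]
force: [-0.2, 0.1, -0.9]
width: 0.0005
```

Emit:
send_rows:
  steps:
    - [[0.015,-0.04,0],0]
    - [[0.015,-0.04,0],0]
    - [[0,0,0],0]
    - [[0,0,0],0]
    - [[0,0,0],0]

```text
clock: 7.9
position: [0.6169, 0.1043, 0.1655]
eef_rot: [1.0, -0.023, -0.0, 0.001]
force: [-0.0, -0.7, -1.3]
width: 0.0007
```

Emit:
send_rows:
  steps:
    - [[0,0,0.035],0]
    - [[0,-0.001,0.035],0]
    - [[0,0,0.02],0]
    - [[0,0,0.009],0]
    - [[0,0,0],0]

```text
clock: 8.4
position: [0.6165, 0.1054, 0.0658]
eef_rot: [1.0, -0.023, -0.001, 0.001]
force: [0.0, 0.7, 0.3]
width: 0.0004
```

Emit:
send_rows:
  steps:
    - [[0,0,0],0]
    - [[0,0,0],0]
    - [[0,0,0],0]

```text
clock: 8.7
position: [0.6181, 0.1074, 0.068]
eef_rot: [1.0, -0.022, 0.001, -0.0]
force: [-1.0, 0.5, -0.6]
width: 0.0006
```

```bash
python3 - <<'E'
from h import *
s=ctrl.observe(); print(s['position'],s['force'])
p=ctrl.camera('scene'); save(p,'s4.png'); im=cv2.imread('pics/s4.png'); cv2.imwrite('pics/s4c.png',cv2.resize(im[120:280,260:460],None,fx=4,fy=3.75,interpolation=2))
E
```

```text
[0.61808356 0.10742071 0.06804219] [-0.98616664  0.50799918 -0.64350995]
```

View pics/s4c.png

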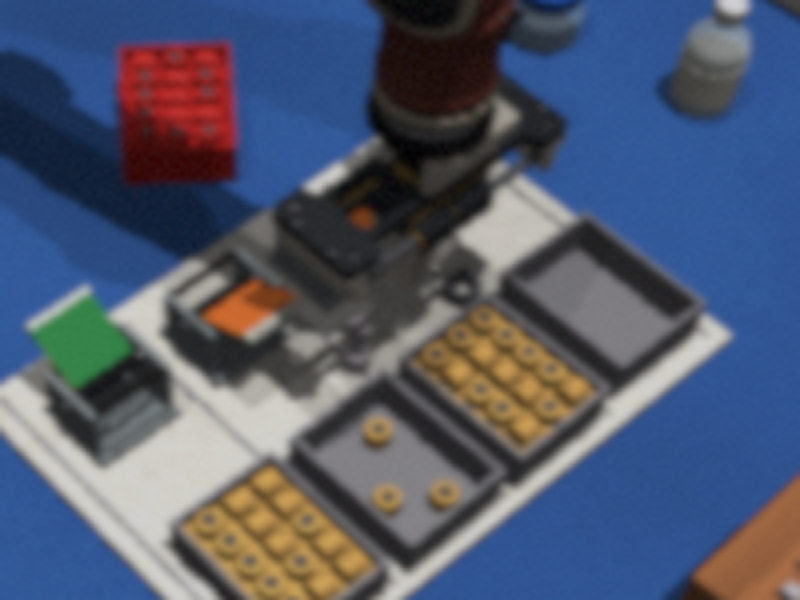

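Emit:
send_rows:
  steps:
    - [[-0.006,0,0.001],0]
    - [[-0.003,0,-0.005],0]
    - [[-0.003,0,-0.005],0]
    - [[-0.003,0,-0.005],0]
    - [[-0.003,0,-0.005],0]

```text
clock: 9.25
position: [0.5989, 0.1082, 0.0863]
eef_rot: [1.0, -0.022, 0.0, -0.0]
force: [0.5, -0.2, 0.1]
width: 0.0003
```

Emit:
send_rows:
  steps:
    - [[-0.004,0,-0.0045],0]
    - [[-0.004,0,-0.0045],0]
    - [[-0.0045,0,-0.003],0]
    - [[-0.0045,0,-0.003],0]
    - [[0,0,0],0]

```text
clock: 9.75
position: [0.5816, 0.1091, 0.1011]
eef_rot: [1.0, -0.022, -0.0, -0.0]
force: [0.6, 0.0, -0.9]
width: 0.0008
```

Emit:
send_rows:
  steps:
    - [[-0.005,0,-0.0015],0]
    - [[-0.005,0,-0.0015],0]
    - [[-0.005,0,-0.001],0]
    - [[-0.005,0,-0.001],0]
    - [[-0.005,0,0],0]

```text
clock: 10.25
position: [0.5568, 0.1101, 0.1058]
eef_rot: [1.0, -0.022, 0.0, -0.0]
force: [-0.5, 0.3, -0.1]
width: 0.0004
```

Emit:
send_rows:
  steps:
    - [[-0.005,0,0],0]
    - [[-0.005,0,0],0]
    - [[-0.005,0,0],0]
    - [[0,0,0],0]
    - [[0,0,0],0]

```text
clock: 10.75
position: [0.5424, 0.1107, 0.1058]
eef_rot: [1.0, -0.022, 0.0, -0.0]
force: [0.8, -0.1, -0.2]
width: 0.0006
```

```bash
python3 - <<'E'
from h import *
s=ctrl.observe(); print(s['position'],s['force'])
p=ctrl.camera('scene'); save(p,'s5.png'); im=cv2.imread('pics/s5.png'); cv2.imwrite('pics/s5c.png',cv2.resize(im[120:280,260:460],None,fx=4,fy=3.75,interpolation=2))
E
```

```text
[0.5423642  0.11068652 0.10576468] [ 0.76617379 -0.11708147 -0.22208805]
```

View pics/s5c.png

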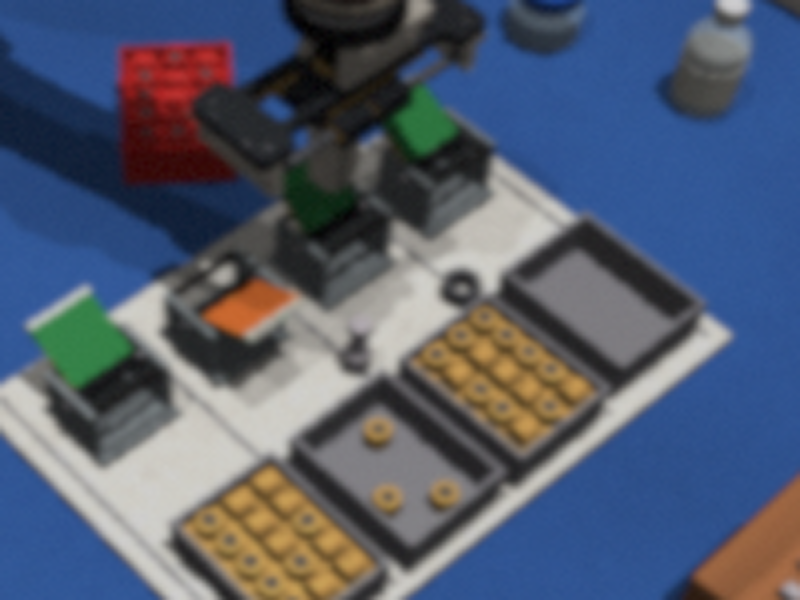

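Emit:
send_rows:
  steps:
    - [[0,0,-0.03],0]
    - [[0,0,-0.03],0]
    - [[-0.022,-0.033,0],0]
    - [[-0.021,-0.033,0],0]
    - [[-0.021,-0.033,0],0]

```text
clock: 11.3
position: [0.4825, 0.2133, 0.1661]
eef_rot: [1.0, -0.023, 0.001, -0.0]
force: [-0.2, 0.1, 0.2]
width: 0.0006
```

Emit:
send_rows:
  steps:
    - [[0,0,0],0]
    - [[0,0,0],0]
    - [[0,0,0],0]
    - [[0,0,0.03],0]
    - [[0,0,0.03],0]

```text
clock: 11.8
position: [0.4848, 0.2108, 0.1059]
eef_rot: [1.0, -0.024, 0.002, -0.0]
force: [0.0, 0.5, -0.1]
width: 0.0002
```

Emit:
send_rows:
  steps:
    - [[0,0,0.025],0]
    - [[0,0,0.014],0]
    - [[0,0,0],0]
    - [[0,0,0],0]
    - [[0,0,0],0]

```text
clock: 12.3
position: [0.4839, 0.212, 0.0677]
eef_rot: [1.0, -0.022, 0.001, -0.0]
force: [0.0, -0.2, -0.2]
width: 0.0006
```

```bash
python3 - <<'E'
from h import *
s=ctrl.observe(); print(s['position'],s['force'])
p=ctrl.camera('scene'); save(p,'s6.png'); im=cv2.imread('pics/s6.png'); cv2.imwrite('pics/s6c.png',cv2.resize(im[100:260,260:460],None,fx=4,fy=3.75,interpolation=2))
E
```

```text
[0.48387888 0.21199736 0.06767982] [ 0.03329688 -0.15785193 -0.22911087]
```

View pics/s6c.png

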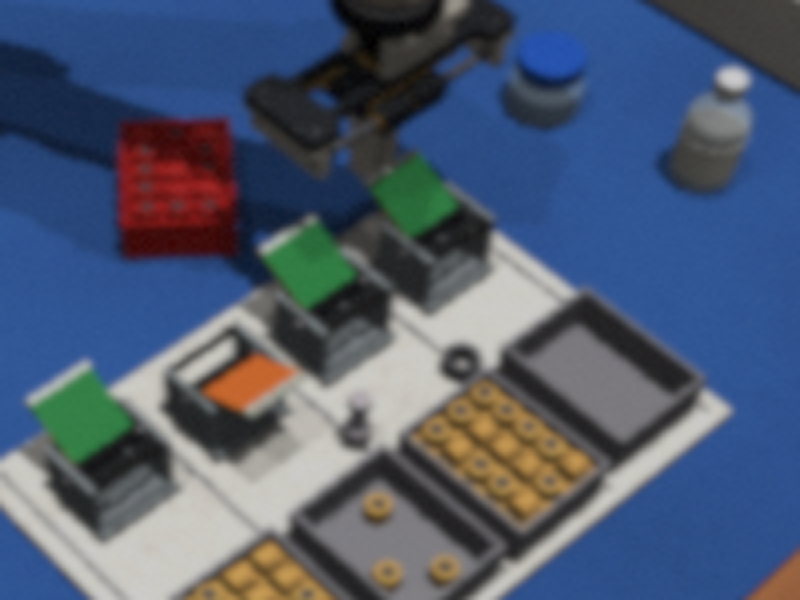

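Emit:
send_rows:
  steps:
    - [[0.005,0,0.001],0]
    - [[0.003,0,-0.005],0]
    - [[0.003,0,-0.005],0]
    - [[0.003,0,-0.005],0]
    - [[0.003,0,-0.005],0]

```text
clock: 12.85
position: [0.5001, 0.2117, 0.0864]
eef_rot: [1.0, -0.022, 0.0, -0.0]
force: [-0.7, 0.1, 0.6]
width: 0.0004
```

Emit:
send_rows:
  steps:
    - [[0.004,0,-0.0045],0]
    - [[0.004,0,-0.0045],0]
    - [[0.0045,0,-0.003],0]
    - [[0.0045,0,-0.003],0]
    - [[0,0,0],0]

```text
clock: 13.35
position: [0.5178, 0.2108, 0.1011]
eef_rot: [1.0, -0.022, 0.001, -0.0]
force: [0.4, -0.1, -0.1]
width: 0.0006
```

Emit:
send_rows:
  steps:
    - [[0.005,0,-0.0015],0]
    - [[0.005,0,-0.0015],0]
    - [[0.005,0,-0.001],0]
    - [[0.005,0,-0.001],0]
    - [[0.005,0,0],0]

```text
clock: 13.85
position: [0.5422, 0.2097, 0.1058]
eef_rot: [1.0, -0.022, 0.0, -0.0]
force: [-0.1, 0.4, -1.0]
width: 0.0003
```

Emit:
send_rows:
  steps:
    - [[0.005,0,0],0]
    - [[0.005,0,0],0]
    - [[0.005,0,0],0]
    - [[0,0,0],0]
    - [[0,0,0],0]

```text
clock: 14.35
position: [0.5565, 0.2091, 0.1056]
eef_rot: [1.0, -0.022, -0.0, 0.0]
force: [0.2, -0.9, -0.3]
width: 0.0002
```

```bash
python3 - <<'E'
from h import *
s=ctrl.observe(); print(s['position'],s['force'])
p=ctrl.camera('scene'); save(p,'s7.png'); im=cv2.imread('pics/s7.png'); cv2.imwrite('pics/s7c.png',cv2.resize(im[100:260,260:460],None,fx=4,fy=3.75,interpolation=2))
E
```

```text
[0.55647056 0.20906928 0.10557174] [ 0.24715737 -0.85132357 -0.28672967]
```

View pics/s7c.png

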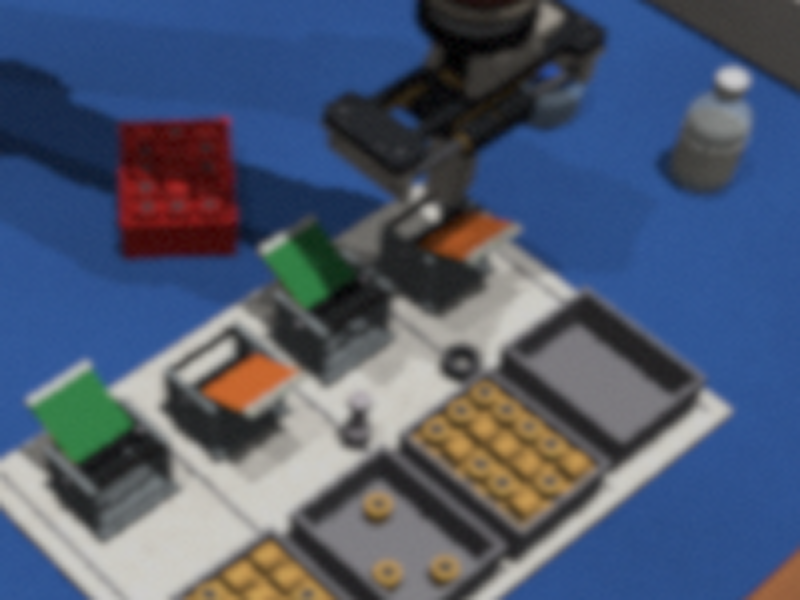

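Lane 1 is now orange (crop px (470,235)). I'll raise the finger clear and do a last check.

Emit:
send_rows:
  steps:
    - [[0,0,-0.03],0]
    - [[0,0,-0.04],0]
    - [[0,0,-0.04],0]
    - [[-0.04,0,0],0]
    - [[-0.04,0,0],0]

```text
clock: 14.9
position: [0.4768, 0.2128, 0.2171]
eef_rot: [1.0, -0.022, 0.002, -0.001]
force: [-0.9, 0.4, -0.2]
width: 0.0003
```

Emit:
send_rows:
  steps:
    - [[0,0,0],0]
    - [[0,0,0],0]
    - [[0,0,0],0]
    - [[0,0,0],0]
    - [[0,0,0],0]

```text
clock: 15.4
position: [0.4776, 0.2124, 0.2155]
eef_rot: [1.0, -0.022, 0.0, 0.0]
force: [-0.2, -0.1, -0.1]
width: 0.0007
```

```bash
python3 - <<'E'
from h import *
s=ctrl.observe(); print(s['position'],s['force'])
for n in ('top','scene'):
    p=ctrl.camera(n)
    save(p,n+'9.png')
    for c,a,u in blobs(p,60): print(n,c,a,u.round(1),at(p,u,.0774).round(4))
im=cv2.imread('pics/scene9.png'); cv2.imwrite('pics/s9c.png',cv2.resize(im[120:320,240:460],None,fx=3.5,fy=3,interpolation=2))
a=cv2.imread('pics/scene1.png'); d=cv2.absdiff(a,im)[120:320,240:460]; cv2.imwrite('pics/diff.png',cv2.resize(d,None,fx=3,fy=3))
E
```

```text
[0.47763019 0.21237912 0.2154539 ] [-0.24292821 -0.13065889 -0.05574526]
top O 223 [246.1 192.9] [0.5756 0.2091 0.0774]
top O 219 [311.  194.6] [0.5675 0.0094 0.0774]
top G 205 [277.9 209.6] [0.5226 0.1111 0.0774]
top G 199 [343.1 211.4] [ 0.5143 -0.088   0.0774]
scene G 206 [337.6 170.9] [0.5269 0.1084 0.0774]
scene G 198 [281.2 211.1] [ 0.5195 -0.0897  0.0774]
```

View pics/s9c.png

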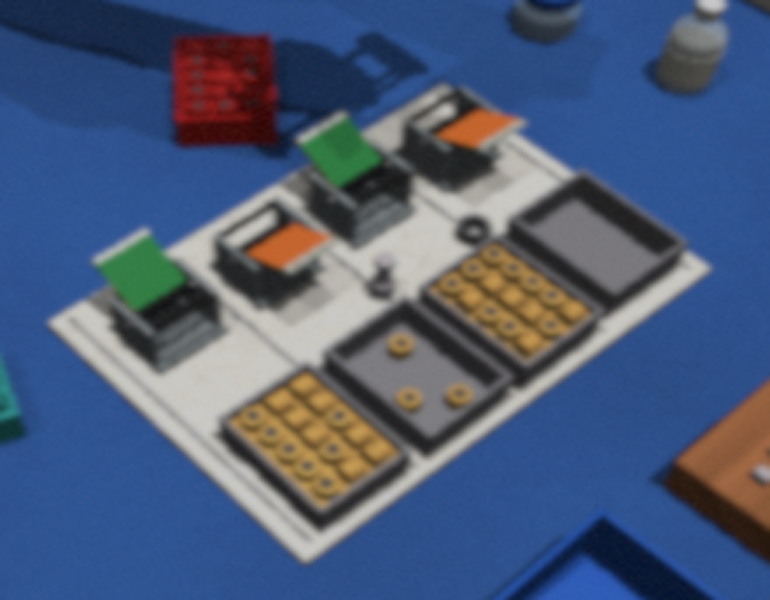

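View pics/diff.png

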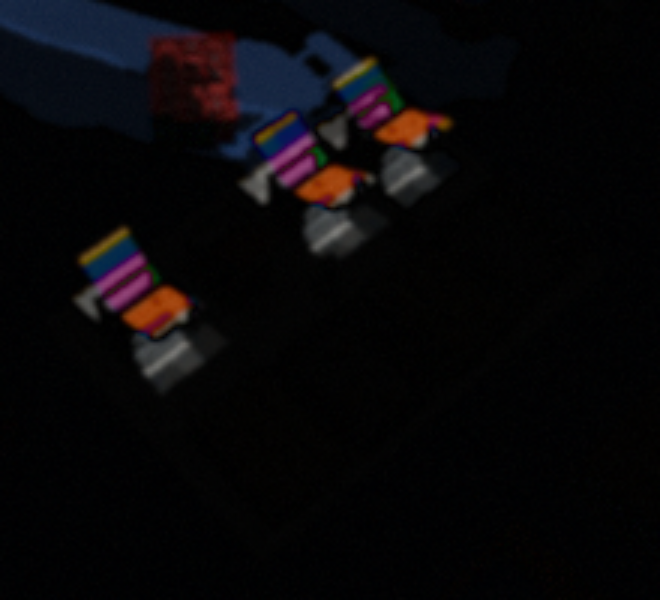

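Between the first and last scene pictures, only the three flipped tags and their shadows changed, plus the arm's own shadow across the red look-alike tray. I'm handing in.

```bash
python3 -c "
from station import ctrl
print(ctrl.finish_job())"
```

```text
the job is handed in; nothing more can be done
None
```

The status board is set and the job is handed in, at about 15.5 s on the robot's clock. I pushed over the three wrong tags with the closed fingertips, carrying each free edge up and over its arc without pinching.

| Lane (from the robot's left) | Tray | Tag before | Tag now |
|---|---|---|---|
| 1 | empty | green | orange |
| 2 | full | orange | green |
| 3 | three parts | orange | orange (not touched) |
| 4 | full | orange | green |

- **Tags:** the last top and scene pictures show all four tags lying on the right side. The top-view colour measurement found orange in lanes 1 and 3 and green in lanes 2 and 4. In the scene picture it found only the two green tags, because it misses orange in that view. The enlarged crop shows both orange tags clearly.
- **Everything else:** comparing the board area in the first and last scene pictures, the trays and gauges stayed where they were.
- **Forces:** the wrist force readings stayed around 1 N (highest 1.5 N).
- **Measurement disagreement:** my first hinge estimates for lanes 1 and 2 disagreed by about 5 mm, probably because the white edge is not part of the coloured face. I split the difference, and all three pushes worked first time.

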